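# Set and lock the tray stop against the crate of choux buns

### The arm

A 6-joint arm with a two-finger parallel gripper is mounted at the origin on the work surface. World frame = base frame: x ahead of the robot, y to its left, z up, the work surface at z = 0. Lengths are in m, angles in degrees, forces in N, time in s.
With the tool pointing down it reaches from about 0.3 to 0.85 m from the base axis. Payload 4.2 kg.
Tool frame: the origin (TCP) lies at the very end of the fingers, on their centre line; the grasp point (between the pads) lies 19 mm behind it (bot.hold_point_z is the distance from the TCP to the grasp point, in m); z points along the fingers, y is the line along which they close (so a half turn about z gives the same grasp; the last joint's range is limited). The gripper opens to 91 mm and grips with 3 to 60 N. Pads are 32 mm wide; open, the fingers measure 118 mm over their backs; the gripper's body (76 mm by 178 mm) begins 60 mm behind the grasp point.
Start: joints at [-65.604, 18.312, 89.639, -0, 72.044, -1.146], TCP at [0.248, -0.519, 0.214] pointing down, gripper open.
Joint ranges: [-177.97, 177.97], [-48.28, 115.42], [12.27, 149.76], [-77.06, 257.06], [2.81, 150.46], [-146.56, 146.56]. Speed limits (degrees/s): [147.25, 147.25, 180, 180, 180, 180].

### API

Orientations are given as a 3x3 rotation matrix whose columns are the frame's x, y, z axes.
In Python, from station import bot gives the robot as it stands.
- The arm moves only by the tool play_rows, never from a script. Its argument "targets" is a list of rows, each an object of numbers: "x", "y", "z": the shift along the tool's x, y, z in mm; "spin": the turn about the tool's z in degrees; "fingers": the opening, from -1 (shut) to 1 (fully open). A call has 1 to 20 rows; each row shifts and turns the commanded pose from where the row before left it, along the tool's axes as they then stand; what a row does not reach is not made up. A row lasts 1/8 s, in which the tool goes at most 62.5 mm and 10.7 degrees, less where a joint would pass 70% of its speed; a pose out of reach is approached as far as the arm can. A call with a gripper value outside its range is refused whole. The fingers move at their own pace and stop on an object; "grip_force" is the grip in N (left out, the last holds). Time passes only in rows, so rows that do not move let the fingers close. It gives the time, the measured TCP pose, the force, the opening and the grip force at its end, in the units of the state.
- bot.read_state(): the state, without advancing time (a new reading comes with each control period).
- bot.capture(name): name is "side" or "top"; returns (picture, depth): 400x640x3 uint8, red, green, blue; 400x640 float32, m along the optical axis (not along the pixel's ray), 0 where there is no reading.
- bot.get_calibration(name): a dict with "fx", "fy", "cx", "cy" (pixels), "dist" ([k1, k2, p1, p2, k3] as OpenCV has them; the pictures are not rectified), "position" and "rotation" of the camera in the world. Camera axes: x right, y down, z forward; pixel columns grow to the right and rows downward; lengths in m; the calibration is good to about 2 mm. A picture is of the moment at which its call begins. get_calibration takes no time and is no camera call.
- bot.close_job(): hands the job in; it is judged then, once.
The state is a dict: "time_s": time; "q": joint angles; "joint_vel": joint speeds; "effort": joint torques, N m; "eef_pos": TCP position; "ee_rot": TCP orientation; "ft_force": force on the tool from outside, world axes, zero at the start; "moment": the same for the moment, N m; "gripper_width": finger opening in m; "grip_force": force on a finger pad.
Only numpy, scipy, OpenCV 4.12 (cv2) and the standard library are available. Lean on these libraries where they do the work, as an engineer would, in place of code of your own. Each camera call takes 0.05 s, during which the arm holds its last target. There are 200 camera calls.

### The job

Loosen the red clamp knob on the sliding tray stop, slide the stop along its rail until its plate rests against the end of the crate of brown choux buns, then turn the knob firmly back to fully tight so that the stop is locked there, and let go. Bring the stop up gently: do not shove the crate of buns along the bench, and leave the crate of white cups, the bowl, the jar and the spatula where they are.

Things in the scene. Friction and masses are not known exactly. Their poses are not given: they have to be found in the camera images.
- rail: Aluminium guide rail fixed to the steel bench, 500 mm long along its own y, 44 mm wide, 30 mm high, a dark slot along its top. Origin: centre of its underside, on the bench. Its own x points away from the robot, across the rail to the side where both crates stand; z up. It does not move.
- carriage (a joint): Position in m of the grey stop carriage on the rail, 0 at the rail's middle, growing along the rail's +y, range -0.195 to 0.195. Slid by its knob: with the knob loose it takes about 2 N and stays where left; with the knob tight it is gripped (holds over 60 N). It is a saddle 66 by 70 mm with a sloping block on top that carries the knob.
- stop (a point): Centre of the steel stop plate fixed to the carriage's far side, between the two crates; axes as the rail's. The plate is 12 mm thick along the rail's y (faces 6 mm either side of this point), 130 mm long along the rail's x, from 4 to 60 mm above the bench. It moves with the carriage.
- knob (a joint): Turn in rad of the red clamp knob: 0 fully tight (firm stop), 1.3 fully loose (stop), growing anticlockwise seen looking at the knob's top. It starts tight (under 0.12). Above 0.65 the carriage is free; below 0.55 it begins to grip. It takes about 0.15 N m, up to 0.3 N m near tight, and stays where left.
- knob_grip (a point): Centre of the knob's red T-bar, 103 mm above the bench: x along the bar (50 mm), y across it (14 mm wide: pinch here), z out along the turning axis (26 mm deep), which passes here and leans 35 degrees from vertical towards the rail's -x. Under the bar is a 16 mm stem, 22 mm free to the block. Tight, the bar lies nearly along the rail; at 1.2 rad across it.
- choux_tray: Loose yellow crate heaped with brown choux buns: 140 mm along its x (across the rail), 150 mm along its y (along the rail), walls 55 mm, buns to 80 mm high; about 1.5 kg, slides at roughly 9 N. Origin: centre of its underside; axes as the rail's. It stands beyond the rail, left or right of the stop plate (varies); its end facing the plate is 75 mm from the origin.
- cup_tray: The same crate filled with small white cups (to 60 mm high), on the other side of the stop plate: leave it alone. Origin: centre of its underside.
- bowl: Loose steel mixing bowl, 140 mm across, 60 mm high, on the left near the robot. Origin: centre of its underside.
- jar: Loose amber jar with a white cap, 68 mm across, 110 mm high, on the right near the robot. Origin: centre of its underside.
- spatula: Loose spatula with a dark red handle, 240 mm long, lying flat between the robot and the rail, along the rail. Origin: middle of its length, on the bench; x towards the blade.

How it is judged:
By the outcome, as a careful person would: the job done as asked, in the order asked, and still so for the second after the job is handed in, with the robot touching nothing.
It also fails if it takes over 45 s, if anything falls off the work surface, if the arm or the gripper's body presses on something with over 40 N, if the wrist force passes 120 N, or if a joint passes its speed limit or range.

## Working session

There is one attempt and no reset: what is moved stays moved. The work goes in short steps, Python scripts to look and compute and a tool call to move; the robot and the scene stay as the last step left them, time stands still between calls to the robot, and variables do not carry over. Pictures are saved under pics/ and viewed, at most 10 in all, crops included, and the job is handed in when it is done.

Besides the shell and the picture viewer there is one more tool, called after "Emit:" as name([rows], argument=value, ...), one row to a line, values as JSON. play_rows: Moves the arm, as the interface text tells. Its arguments: {"type":"object","properties":{"targets":{"type":"array"},"grip_force":{"type":"number"}},"required":["targets"]}

```bash
mkdir -p pics; ls
python3 - <<'E'
from station import bot
import cv2,numpy as np,pickle
d={}
for n in("top","side"):
    p,z=bot.capture(n);c=bot.get_calibration(n);d[n]=(p,z,c)
    cv2.imwrite(f"pics/{n}0.png",p[:,:,::-1]);print(n,c)
pickle.dump(d,open("d0.pkl","wb"))
print(bot.read_state())
E
```

```text
pics
top {'fx': 502.91576340511443, 'fy': 502.91576340511443, 'cx': 320.2631942969265, 'cy': 201.89878808410023, 'dist': array([-0.12263199,  0.        ,  0.        ,  0.        ,  0.        ]), 'position': array([4.14141387e-01, 1.28191501e-03, 1.47899377e+00]), 'rotation': array([[-0.02126944, -0.99762833,  0.06546239],
       [-0.99966895,  0.02216972,  0.01305704],
       [-0.01447735, -0.06516301, -0.99776961]])}
side {'fx': 375.32425075259283, 'fy': 375.32425075259283, 'cx': 323.5360083015316, 'cy': 198.0814327265109, 'dist': array([-0.05617681,  0.        ,  0.        ,  0.        ,  0.        ]), 'position': array([0.29601889, 0.58829675, 0.76519508]), 'rotation': array([[-0.92815624, -0.27372871,  0.2521876 ],
       [-0.37216872,  0.68995501, -0.62084823],
       [-0.00405411, -0.6701005 , -0.74225931]])}
{'time_s': 0.1, 'q': array([-6.56033072e+01,  1.83473187e+01,  8.96968871e+01, -2.71426231e-04,
        7.20448575e+01, -1.14578945e+00]), 'joint_vel': array([ 0.02770839, -0.16416479, -0.21105199,  0.01967852,  0.03909669,
       -0.07636099]), 'effort': array([ 4.86750978e-04, -4.13334024e+01, -2.32510096e+01,  7.28785736e-02,
        4.21461754e-02, -5.59834052e-05]), 'eef_pos': array([ 0.24774868, -0.51840486,  0.21322811]), 'ee_rot': array([[ 9.02265209e-01,  4.31181024e-01, -6.46171434e-04],
       [ 4.31181508e-01, -9.02264101e-01,  1.41378519e-03],
       [ 2.65800569e-05, -1.55422636e-03, -9.99998792e-01]]), 'ft_force': array([-0.53845366,  0.41532162,  0.02079139]), 'moment': array([ 0.02757036, -0.01186281,  0.00039025]), 'grip_force': 0.0, 'gripper_width': 0.09095416250211902}
```

View pics/top0.png

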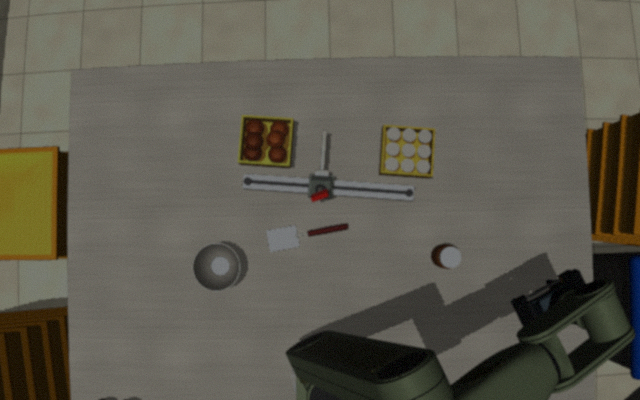

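View pics/side0.png

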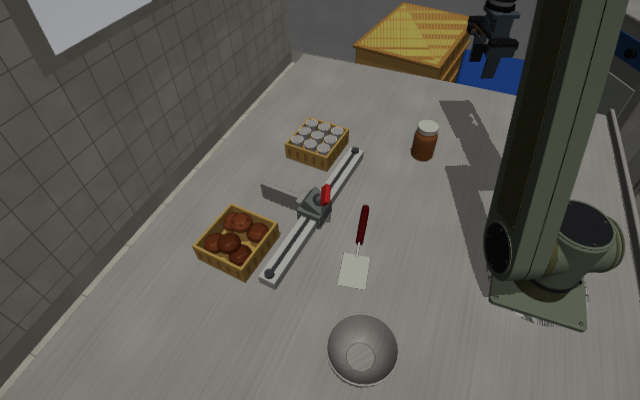

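The top view shows the choux crate to the left of the plate (+y), around (267,142). The red knob is at about (320,196), the plate runs along (325,133–172), the rail bolts are near (248,181) and (409,192), and the cups are on the right. The side view agrees. Next I measure these positions.

```bash
cat > h.py <<'E'
import cv2,numpy as np
def ray(c,uv):
    K=np.array([[c["fx"],0,c["cx"]],[0,c["fy"],c["cy"]],[0,0,1]])
    n=cv2.undistortPoints(np.array(uv,float).reshape(-1,1,2),K,c["dist"]).reshape(-1,2)
    return np.c_[n,np.ones(len(n))]@c["rotation"].T
def plane(c,uv,z):
    r=ray(c,uv);return c["position"]+r*((z-c["position"][2])/r[:,2])[:,None]
def tri(c1,u1,c2,u2):
    A=0;b=0
    for c,u in((c1,u1),(c2,u2)):
        d=ray(c,[u])[0];d/=np.linalg.norm(d);P=np.eye(3)-np.outer(d,d);A=A+P;b=b+P@c["position"]
    return np.linalg.solve(A,b)
def red(p,roi):
    h=cv2.cvtColor(p,cv2.COLOR_RGB2HSV);m=((h[...,0]<6)|(h[...,0]>174))&(h[...,1]>190)&(h[...,2]>90)
    k=np.zeros_like(m);x0,x1,y0,y1=roi;k[y0:y1,x0:x1]=1;m&=k
    n,l,s,ce=cv2.connectedComponentsWithStats(m.astype(np.uint8));i=1+np.argmax(s[1:,4])
    pts=np.argwhere(l==i)[:,::-1]
    return ce[i],s[i],cv2.minAreaRect(pts.astype(np.float32))
E
python3 - <<'E'
import pickle,cv2,numpy as np
from h import *
d=pickle.load(open("d0.pkl","rb"));pt,zt,ct=d["top"];ps,zs,cs=d["side"]
rt=red(pt,(290,350,170,215));rs=red(ps,(300,345,170,220));print(rt,rs)
print("knob tri",tri(ct,rt[0],cs,rs[0]), "plane .11",plane(ct,[rt[0]],.11))
a=cv2.resize(pt[110:215,225:435],None,fx=3.8,fy=3.8,interpolation=cv2.INTER_CUBIC)
cv2.imwrite("pics/ct.png",cv2.convertScaleAbs(a[:,:,::-1],alpha=1.6))
a=cv2.resize(ps[120:290,185:375],None,fx=3.5,fy=3.5,interpolation=cv2.INTER_CUBIC)
cv2.imwrite("pics/cs.png",cv2.convertScaleAbs(a[:,:,::-1],alpha=1.6))
E
```

```text
(array([319.5       , 196.23333333]), array([312, 193,  16,   8,  60], dtype=int32), ((319.4000244140625, 196.20001220703125), (3.7947328090667725, 15.811387062072754), 71.56504821777344)) (array([325.30344828, 193.93793103]), array([321, 185,   9,  19, 145], dtype=int32), ((325.0, 194.0), (18.0, 8.0), 90.0))
knob tri [0.52077651 0.02128432 0.10424117] plane .11 [[0.51950352 0.0209506  0.11      ]]
```

View pics/ct.png

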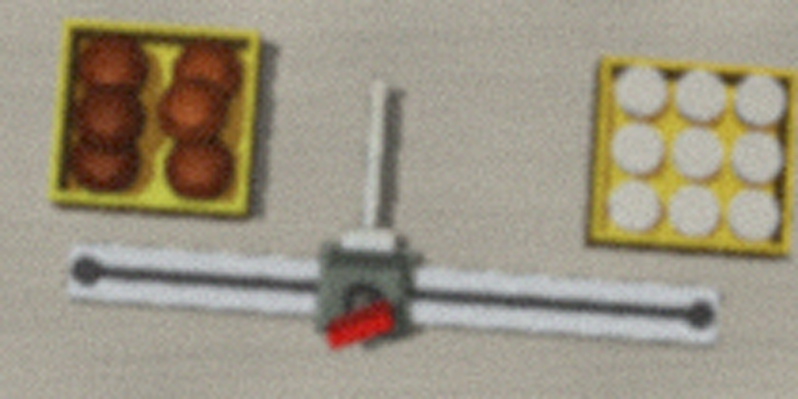

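View pics/cs.png

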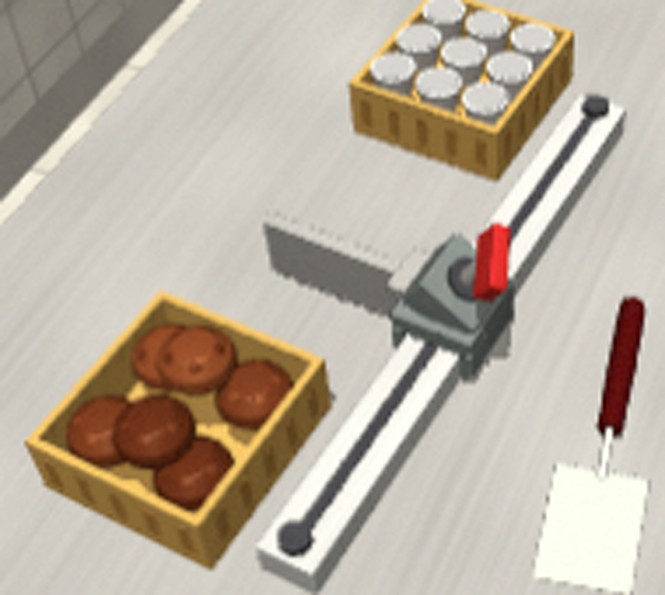

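The crops give me the rail bolts, the plate edge, the crate end and the knob bar. The bar starts about 25° anticlockwise of the rail.

Run:
```python
import pickle,cv2,numpy as np
from h import *
d=pickle.load(open("d0.pkl","rb"));pt,zt,ct=d["top"];ps,zs,cs=d["side"]
T=lambda l:[(225+x/3.8-.37,110+y/3.8-.37) for x,y in l]
S=lambda l:[(185+x/3.5-.36,120+y/3.5-.36) for x,y in l]
bt=plane(ct,T([(87,270),(702,314)]),.032);bs=plane(cs,S([(296,537),(596,106)]),.032)
print("bolts",bt,bs)
for b in(bt,bs):
    y=b[0]-b[1];print("yaw",np.degrees(np.arctan2(-y[0],y[1])))
y=bt[0]-bt[1]; y/=np.linalg.norm(y);x=np.array([y[1],-y[0],0]);o=bt.mean(0)
f=lambda P:[np.round([(p-o)@x,(p-o)@y],4) for p in P]
print("plate L/R edges top",f(plane(ct,T([(373,82),(363,228),(391,82),(379,228)]),.06)))
print("crate end top",f(plane(ct,T([(259,32),(247,215)]),.055)))
print("side crate end top",f(plane(cs,S([(165,295),(327,360)]),.055)))
print("side plate near +y top edge",f(plane(cs,S([(265,226),(390,272)]),.06)))
print("knob",f([tri(ct,red(pt,(290,350,170,215))[0],cs,red(ps,(300,345,170,220))[0])]))
print("bar ends",plane(ct,T([(330,337),(393,312)]),.11))
```

```text
bolts [[ 0.57554223  0.23024261  0.032     ]
 [ 0.5312687  -0.23795413  0.032     ]] [[ 0.57398851  0.22968162  0.032     ]
 [ 0.53013235 -0.23887592  0.032     ]]
yaw -5.401928564393732
yaw -5.347206296204131
plate L/R edges top [array([0.1545, 0.0268]), array([0.0434, 0.0263]), array([0.1554, 0.0133]), array([0.0443, 0.0143])]
crate end top [array([0.188, 0.116]), array([0.0477, 0.1141])]
side crate end top [array([0.1815, 0.1197]), array([0.0455, 0.117 ])]
side plate near +y top edge [array([0.1523, 0.0324]), array([0.0453, 0.0301])]
knob [array([-0.0349,  0.022 ])]
bar ends [[ 0.51429817  0.04298699  0.11      ]
 [ 0.53130025 -0.0026637   0.11      ]]
```

Emit:
play_rows([
  {"x":40,"y":-31,"fingers":0.1},
  {"x":40,"y":-31,"fingers":0.1},
  {"x":40,"y":-31,"fingers":0.1},
  {"x":40,"y":-31,"fingers":0.1},
  {"x":40,"y":-31,"fingers":0.1},
  {"x":40,"y":-31,"fingers":0.1},
  {"x":40,"y":-31,"fingers":0.1},
  {"x":40,"y":-31,"fingers":0.1},
  {"x":40,"y":-31,"fingers":0.1},
  {"x":40,"y":-31,"fingers":0.1},
  {"x":40,"y":-31,"fingers":0.1},
  {"x":40,"y":-27,"fingers":0.1},
  {"spin":-10.5,"fingers":0.1},
  {"spin":-10.5,"fingers":0.1},
  {"spin":-10.5,"fingers":0.1},
  {"spin":-10.5,"fingers":0.1},
  {"spin":-10.5,"fingers":0.1},
  {"spin":-10.5,"fingers":0.1},
  {"spin":-10.5,"fingers":0.1},
  {"spin":-10.5,"fingers":0.1},
], grip_force=30)

```text
$.targets[0]: bad value
```

Emit:
play_rows([
  {"x":40,"y":-31,"z":0,"spin":0,"fingers":0.1},
  {"x":40,"y":-31,"z":0,"spin":0,"fingers":0.1},
  {"x":40,"y":-31,"z":0,"spin":0,"fingers":0.1},
  {"x":40,"y":-31,"z":0,"spin":0,"fingers":0.1},
  {"x":40,"y":-31,"z":0,"spin":0,"fingers":0.1},
  {"x":40,"y":-31,"z":0,"spin":0,"fingers":0.1},
  {"x":40,"y":-31,"z":0,"spin":0,"fingers":0.1},
  {"x":40,"y":-31,"z":0,"spin":0,"fingers":0.1},
  {"x":40,"y":-31,"z":0,"spin":0,"fingers":0.1},
  {"x":40,"y":-31,"z":0,"spin":0,"fingers":0.1},
  {"x":40,"y":-31,"z":0,"spin":0,"fingers":0.1},
  {"x":40,"y":-27,"z":0,"spin":0,"fingers":0.1},
  {"x":0,"y":0,"z":0,"spin":-10.5,"fingers":0.1},
  {"x":0,"y":0,"z":0,"spin":-10.5,"fingers":0.1},
  {"x":0,"y":0,"z":0,"spin":-10.5,"fingers":0.1},
  {"x":0,"y":0,"z":0,"spin":-10.5,"fingers":0.1},
  {"x":0,"y":0,"z":0,"spin":-10.5,"fingers":0.1},
  {"x":0,"y":0,"z":0,"spin":-10.5,"fingers":0.1},
  {"x":0,"y":0,"z":0,"spin":-10.5,"fingers":0.1},
  {"x":0,"y":0,"z":0,"spin":-10.5,"fingers":0.1},
], grip_force=30)

```text
time_s: 2.6
eef_pos: [0.522, 0.0202, 0.2135]
ee_rot: [[-0.34, 0.94, -0.001], [0.94, 0.34, -0.0], [0.0, -0.001, -1.0]]
ft_force: [1.3, -0.5, -0.8]
gripper_width: 0.0504
grip_force: 0.0
```

Emit:
play_rows([
  {"x":0,"y":0,"z":30,"spin":0,"fingers":0.1},
  {"x":0,"y":0,"z":30,"spin":0,"fingers":0.1},
  {"x":0,"y":0,"z":25,"spin":0,"fingers":0.1},
  {"x":0,"y":0,"z":15,"spin":0,"fingers":0.1},
  {"x":0,"y":0,"z":12,"spin":0,"fingers":0.1},
  {"x":0,"y":0,"z":10,"spin":0,"fingers":0.1},
  {"x":0,"y":0,"z":0,"spin":0,"fingers":0.1},
])

```text
time_s: 3.48
eef_pos: [0.5221, 0.0202, 0.0915]
ee_rot: [[-0.335, 0.942, -0.001], [0.942, 0.335, -0.0], [0.0, -0.001, -1.0]]
ft_force: [-0.4, 0.0, -0.4]
gripper_width: 0.05
grip_force: 0.0
```

Run:
```python
from station import bot
import cv2
p,_=bot.capture("side")
a=cv2.resize(p[130:250,240:400],None,fx=4.5,fy=4.5,interpolation=cv2.INTER_CUBIC)
cv2.imwrite("pics/s1.png",cv2.convertScaleAbs(a[:,:,::-1],alpha=1.6))
s=bot.read_state();print(s["ft_force"],s["moment"],s["eef_pos"])
```

```text
[0.47733807 0.14078287 0.0110823 ] [-0.00950717 -0.15446442  0.02628686] [0.52253748 0.02016688 0.09206417]
```

View pics/s1.png

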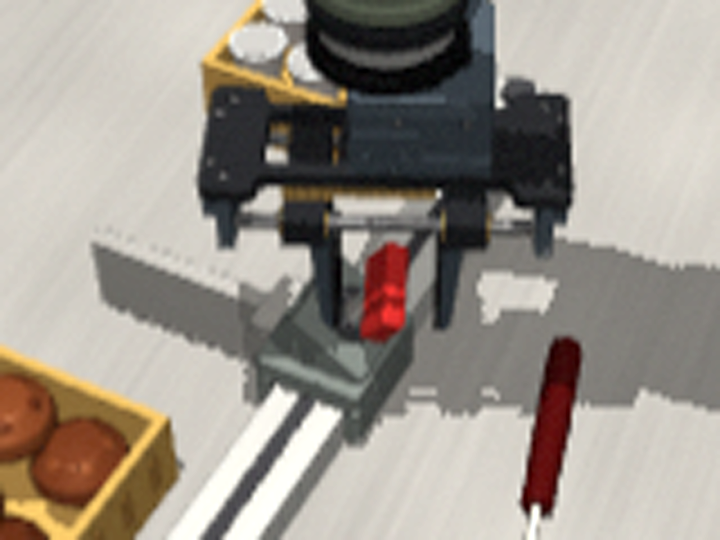

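The fingers straddle the red bar, which is at about (385,290) in the crop, and nothing is touching. Next I close gently, then check the force.

Emit:
play_rows([
  {"x":0,"y":0,"z":0,"spin":0,"fingers":-0.3},
  {"x":0,"y":0,"z":0,"spin":0,"fingers":-0.5},
  {"x":0,"y":0,"z":0,"spin":0,"fingers":-0.8},
  {"x":0,"y":0,"z":0,"spin":0,"fingers":-1},
  {"x":0,"y":0,"z":0,"spin":0,"fingers":-1},
], grip_force=15)

```text
time_s: 4.15
eef_pos: [0.5242, 0.0205, 0.0927]
ee_rot: [[-0.334, 0.942, 0.004], [0.942, 0.334, 0.001], [-0.001, 0.004, -1.0]]
ft_force: [4.9, 2.1, 2.0]
gripper_width: 0.0261
grip_force: 13.7
```

Emit:
play_rows([
  {"x":0,"y":3,"z":0,"spin":0,"fingers":-1},
  {"x":0,"y":0,"z":0,"spin":-5,"fingers":-1},
  {"x":0,"y":0,"z":0,"spin":-5,"fingers":-1},
  {"x":0,"y":0,"z":0,"spin":-5,"fingers":-1},
  {"x":0,"y":0,"z":0,"spin":-5,"fingers":-1},
], grip_force=30)

```text
time_s: 4.78
eef_pos: [0.5241, 0.0205, 0.0929]
ee_rot: [[-0.639, 0.769, -0.002], [0.769, 0.639, -0.001], [0.0, -0.002, -1.0]]
ft_force: [-1.9, -1.5, 8.8]
gripper_width: 0.0228
grip_force: 28.9
```

Emit:
play_rows([
  {"x":0,"y":0,"z":0,"spin":-5,"fingers":-1},
  {"x":0,"y":0,"z":0,"spin":-5,"fingers":-1},
  {"x":0,"y":0,"z":0,"spin":-5,"fingers":-1},
  {"x":0,"y":0,"z":0,"spin":-5,"fingers":-1},
  {"x":0,"y":0,"z":0,"spin":-5,"fingers":-1},
  {"x":0,"y":0,"z":0,"spin":-5,"fingers":-1},
])

```text
time_s: 5.52
eef_pos: [0.5247, 0.0205, 0.0927]
ee_rot: [[-0.938, 0.346, -0.001], [0.346, 0.938, -0.001], [0.0, -0.001, -1.0]]
ft_force: [0.2, -1.5, 5.2]
gripper_width: 0.0166
grip_force: 29.5
```

Emit:
play_rows([
  {"x":0,"y":0,"z":0,"spin":-5,"fingers":-1},
  {"x":0,"y":0,"z":0,"spin":-5,"fingers":-1},
  {"x":0,"y":0,"z":0,"spin":-4,"fingers":-1},
  {"x":0,"y":0,"z":0,"spin":0,"fingers":-1},
])

```text
time_s: 6.02
eef_pos: [0.525, 0.0207, 0.0924]
ee_rot: [[-0.994, 0.112, -0.0], [0.112, 0.994, -0.001], [0.0, -0.001, -1.0]]
ft_force: [1.7, -0.4, 6.0]
gripper_width: 0.014
grip_force: 30.0
```

Run:
```python
from station import bot
import cv2
p,_=bot.capture("side")
a=cv2.resize(p[130:250,240:400],None,fx=4.5,fy=4.5,interpolation=cv2.INTER_CUBIC)
cv2.imwrite("pics/s2.png",cv2.convertScaleAbs(a[:,:,::-1],alpha=1.6))
s=bot.read_state();print(s["ft_force"],s["moment"],s["eef_pos"])
```

```text
[ 1.27953057 -0.25150908  5.7406412 ] [ 0.06931011 -0.42675058  0.22269737] [0.52500578 0.02070182 0.09243424]
```

View pics/s2.png

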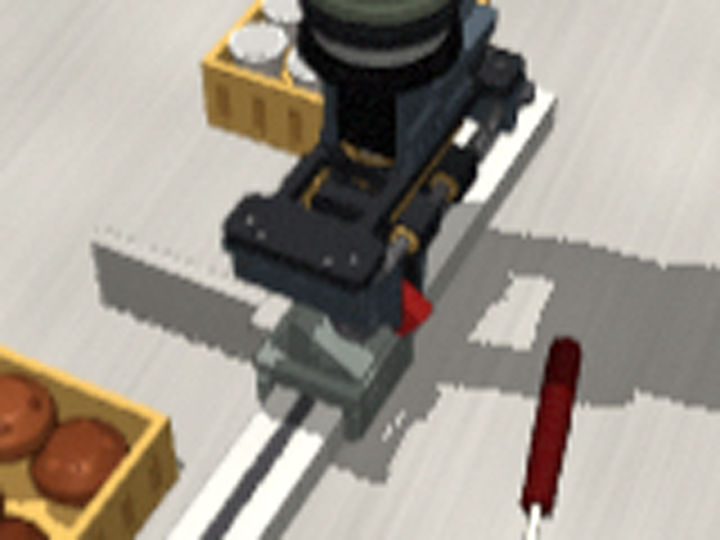

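The knob is loose: the bar is pinched flat, 14 mm wide, across the rail. Next I slide the carriage towards the crate.

Emit:
play_rows([
  {"x":0.1,"y":3,"z":0,"spin":0,"fingers":-1},
  {"x":0.1,"y":6,"z":0,"spin":0,"fingers":-1},
  {"x":0.1,"y":6,"z":0,"spin":0,"fingers":-1},
  {"x":0.1,"y":6,"z":0,"spin":0,"fingers":-1},
  {"x":0.1,"y":6,"z":0,"spin":0,"fingers":-1},
  {"x":0.1,"y":6,"z":0,"spin":0,"fingers":-1},
  {"x":0.1,"y":6,"z":0,"spin":0,"fingers":-1},
  {"x":0.1,"y":6,"z":0,"spin":0,"fingers":-1},
  {"x":0.1,"y":6,"z":0,"spin":0,"fingers":-1},
  {"x":0.1,"y":6,"z":0,"spin":0,"fingers":-1},
  {"x":0.1,"y":6,"z":0,"spin":0,"fingers":-1},
  {"x":0.1,"y":6,"z":0,"spin":0,"fingers":-1},
  {"x":0.1,"y":4,"z":0,"spin":0,"fingers":-1},
  {"x":0,"y":0,"z":0,"spin":0,"fingers":-1},
])

```text
time_s: 7.82
eef_pos: [0.5319, 0.0935, 0.0924]
ee_rot: [[-0.994, 0.112, -0.0], [0.112, 0.994, -0.001], [0.0, -0.001, -1.0]]
ft_force: [1.0, -0.1, 5.9]
gripper_width: 0.0139
grip_force: 30.0
```

Run:
```python
from station import bot
import cv2
p,_=bot.capture("side");t,_=bot.capture("top")
a=cv2.resize(p[170:280,185:345],None,fx=4.5,fy=4.5,interpolation=cv2.INTER_CUBIC)
cv2.imwrite("pics/s3.png",cv2.convertScaleAbs(a[:,:,::-1],alpha=1.6))
a=cv2.resize(t[105:205,225:345],None,fx=5,fy=5,interpolation=cv2.INTER_CUBIC)
cv2.imwrite("pics/t3.png",cv2.convertScaleAbs(a[:,:,::-1],alpha=1.6))
s=bot.read_state();print(s["ft_force"],s["moment"],s["eef_pos"])
```

```text
[ 0.85360128 -0.40568767  5.80335109] [ 0.14435397 -0.43993203  0.23771346] [0.53185938 0.09355422 0.09241594]
```

View pics/s3.png

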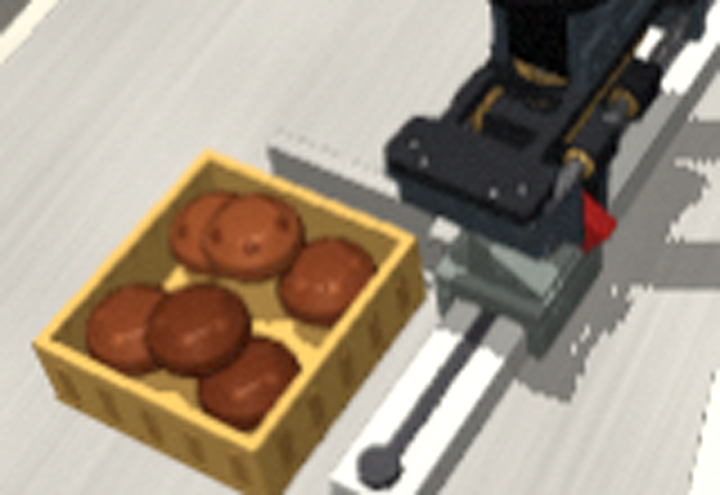

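View pics/t3.png

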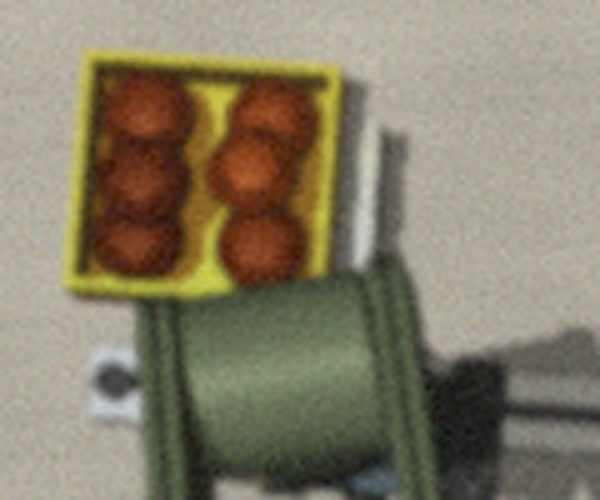

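The views show a gap of about 13–15 mm and no contact yet. I'll creep forward in small steps, checking the force.

Emit:
play_rows([
  {"x":0,"y":2,"z":0,"spin":0,"fingers":-1},
  {"x":0,"y":2,"z":0,"spin":0,"fingers":-1},
  {"x":0.1,"y":2,"z":0,"spin":0,"fingers":-1},
  {"x":0,"y":2,"z":0,"spin":0,"fingers":-1},
  {"x":0,"y":1,"z":0,"spin":0,"fingers":-1},
  {"x":0,"y":1,"z":0,"spin":0,"fingers":-1},
])

```text
time_s: 8.68
eef_pos: [0.5327, 0.1029, 0.0924]
ee_rot: [[-0.994, 0.112, -0.001], [0.112, 0.994, -0.002], [0.001, -0.002, -1.0]]
ft_force: [1.0, -2.1, 6.0]
gripper_width: 0.0138
grip_force: 30.0
```

Emit:
play_rows([
  {"x":0,"y":1,"z":0,"spin":0,"fingers":-1},
])

```text
time_s: 8.8
eef_pos: [0.5329, 0.1039, 0.0924]
ee_rot: [[-0.994, 0.113, -0.001], [0.113, 0.994, -0.002], [0.0, -0.002, -1.0]]
ft_force: [0.9, -1.7, 5.9]
gripper_width: 0.0138
grip_force: 30.0
```

Emit:
play_rows([
  {"x":0,"y":1,"z":0,"spin":0,"fingers":-1},
])

```text
time_s: 8.93
eef_pos: [0.5329, 0.1049, 0.0924]
ee_rot: [[-0.994, 0.112, -0.001], [0.112, 0.994, -0.002], [0.001, -0.002, -1.0]]
ft_force: [0.4, -1.8, 5.8]
gripper_width: 0.014
grip_force: 30.0
```

Emit:
play_rows([
  {"x":0,"y":0.7,"z":0,"spin":0,"fingers":-1},
])

```text
time_s: 9.05
eef_pos: [0.533, 0.1056, 0.0925]
ee_rot: [[-0.994, 0.112, -0.001], [0.112, 0.994, -0.002], [0.001, -0.002, -1.0]]
ft_force: [0.7, -2.8, 5.7]
gripper_width: 0.0138
grip_force: 30.0
```

Emit:
play_rows([
  {"x":0,"y":0.7,"z":0,"spin":0,"fingers":-1},
])

```text
time_s: 9.18
eef_pos: [0.5331, 0.1062, 0.0924]
ee_rot: [[-0.994, 0.113, -0.001], [0.113, 0.994, -0.002], [0.001, -0.002, -1.0]]
ft_force: [0.7, -2.6, 7.1]
gripper_width: 0.0143
grip_force: 30.0
```

Emit:
play_rows([
  {"x":0,"y":0.7,"z":0,"spin":0,"fingers":-1},
])

```text
time_s: 9.3
eef_pos: [0.5331, 0.1069, 0.0924]
ee_rot: [[-0.994, 0.113, -0.001], [0.113, 0.994, -0.002], [0.001, -0.002, -1.0]]
ft_force: [0.3, -2.3, 6.2]
gripper_width: 0.0137
grip_force: 30.0
```

Still only sliding friction, after about 86.6 mm of travel.

Emit:
play_rows([
  {"x":0,"y":0.7,"z":0,"spin":0,"fingers":-1},
])

```text
time_s: 9.43
eef_pos: [0.5332, 0.1076, 0.0924]
ee_rot: [[-0.994, 0.113, -0.001], [0.113, 0.994, -0.002], [0.001, -0.002, -1.0]]
ft_force: [0.4, -1.9, 5.7]
gripper_width: 0.0139
grip_force: 30.0
```

Emit:
play_rows([
  {"x":0,"y":0.7,"z":0,"spin":0,"fingers":-1},
])

```text
time_s: 9.55
eef_pos: [0.5333, 0.1083, 0.0924]
ee_rot: [[-0.994, 0.113, -0.001], [0.113, 0.994, -0.002], [0.001, -0.002, -1.0]]
ft_force: [0.5, -1.8, 6.3]
gripper_width: 0.0138
grip_force: 30.0
```

Run:
```python
from station import bot
import cv2,numpy as np,pickle
t,_=bot.capture("top");s,_=bot.capture("side");print(bot.read_state()["ft_force"])
d=pickle.load(open("d0.pkl","rb"))
def ym(p,r):
    h=cv2.cvtColor(p,cv2.COLOR_RGB2HSV)[r[0]:r[1],r[2]:r[3]];m=(h[...,0]>15)&(h[...,0]<35)&(h[...,1]>120);return m.sum(),m
for n,p,r in(("top",t,(108,160,225,310)),("side",s,(195,285,185,270))):
    a=ym(d[n][0],r)[1];b=ym(p,r)[1]
    print(n,a.sum(),b.sum(),np.argwhere(a).mean(0)-np.argwhere(b).mean(0))
# profile of the plate/crate in the top view, rows 135..145
g=t[133:143,280:320].mean(0).astype(int);print(g.tolist())
```

```text
[ 0.49948893 -1.87023198  5.80339082]
top 945 887 [0.68861569 1.45499186]
side 2093 2109 [ 0.2667987  -0.23852092]
[[63, 31, 16], [56, 27, 13], [54, 26, 12], [52, 28, 15], [53, 32, 15], [64, 40, 18], [74, 50, 20], [82, 59, 24], [90, 71, 25], [103, 90, 34], [113, 107, 49], [113, 112, 77], [120, 120, 107], [122, 122, 114], [113, 113, 104], [86, 84, 79], [58, 56, 52], [51, 50, 45], [59, 57, 53], [62, 61, 55], [70, 69, 63], [88, 85, 78], [104, 101, 93], [110, 107, 98], [111, 108, 100], [109, 107, 98], [110, 107, 99], [109, 107, 98], [111, 107, 99], [110, 107, 98], [110, 106, 99], [108, 106, 98], [110, 107, 98], [109, 107, 98], [110, 107, 98], [109, 105, 97], [109, 107, 99], [110, 107, 99], [109, 105, 97], [109, 107, 99]]
```

Emit:
play_rows([
  {"x":0,"y":0.5,"z":0,"spin":0,"fingers":-1},
])

```text
time_s: 9.78
eef_pos: [0.5333, 0.1084, 0.0924]
ee_rot: [[-0.994, 0.112, -0.001], [0.112, 0.994, -0.003], [0.001, -0.003, -1.0]]
ft_force: [0.7, -4.2, 6.3]
gripper_width: 0.0143
grip_force: 30.0
```

Emit:
play_rows([
  {"x":0,"y":0.5,"z":0,"spin":0,"fingers":-1},
])

```text
time_s: 9.9
eef_pos: [0.5333, 0.1085, 0.0924]
ee_rot: [[-0.994, 0.112, -0.001], [0.112, 0.994, -0.004], [0.001, -0.004, -1.0]]
ft_force: [-0.4, -5.6, 7.4]
gripper_width: 0.014
grip_force: 30.0
```

Emit:
play_rows([
  {"x":0,"y":0.5,"z":0,"spin":0,"fingers":-1},
])

```text
time_s: 10.02
eef_pos: [0.5333, 0.1085, 0.0924]
ee_rot: [[-0.994, 0.112, -0.001], [0.112, 0.994, -0.005], [0.001, -0.005, -1.0]]
ft_force: [0.2, -7.8, 7.4]
gripper_width: 0.0141
grip_force: 30.0
```

Contact: the motion has stalled at y = 0.1085 m and about 6 N is on the crate, below the force that slides it. I'll ease back slightly and tighten.

Emit:
play_rows([
  {"x":0,"y":-0.5,"z":0,"spin":0,"fingers":-1},
  {"x":0,"y":0,"z":0,"spin":5,"fingers":-1},
  {"x":0,"y":0,"z":0,"spin":5,"fingers":-1},
  {"x":0,"y":0,"z":0,"spin":5,"fingers":-1},
  {"x":0,"y":0,"z":0,"spin":5,"fingers":-1},
], grip_force=30)

```text
time_s: 10.65
eef_pos: [0.5332, 0.1084, 0.0923]
ee_rot: [[-0.895, 0.446, -0.001], [0.446, 0.895, -0.004], [-0.0, -0.004, -1.0]]
ft_force: [-0.3, -5.1, 7.6]
gripper_width: 0.0182
grip_force: 31.9
```

Emit:
play_rows([
  {"x":0,"y":0,"z":0,"spin":5,"fingers":-1},
  {"x":0,"y":0,"z":0,"spin":5,"fingers":-1},
  {"x":0,"y":0,"z":0,"spin":5,"fingers":-1},
  {"x":0,"y":0,"z":0,"spin":5,"fingers":-1},
])

```text
time_s: 11.15
eef_pos: [0.5318, 0.109, 0.0931]
ee_rot: [[-0.688, 0.726, -0.004], [0.726, 0.688, -0.003], [0.001, -0.005, -1.0]]
ft_force: [-5.8, -3.1, 15.0]
gripper_width: 0.0217
grip_force: 34.2
```

Emit:
play_rows([
  {"x":0,"y":0,"z":0,"spin":5,"fingers":-1},
  {"x":0,"y":0,"z":0,"spin":5,"fingers":-1},
  {"x":0,"y":0,"z":0,"spin":5,"fingers":-1},
  {"x":0,"y":0,"z":0,"spin":5,"fingers":-1},
], grip_force=40)

```text
time_s: 11.65
eef_pos: [0.5315, 0.1101, 0.0938]
ee_rot: [[-0.398, 0.917, -0.004], [0.918, 0.398, -0.001], [0.001, -0.004, -1.0]]
ft_force: [-7.6, -0.7, 17.3]
gripper_width: 0.0234
grip_force: 44.4
```

Run:
```python
from station import bot
s=bot.read_state();print(s["ft_force"],s["moment"],s["eef_pos"],s["q"])
```

```text
[-7.64772816 -0.68033203 17.33499878] [0.61076634 0.63218062 0.75082649] [0.53148204 0.11008218 0.09375655] [ 1.04893637e+01  2.16043255e+01  1.03621175e+02 -3.19446889e-03
  5.50072787e+01 -1.29451996e+01]
```

Emit:
play_rows([
  {"x":0,"y":0,"z":0,"spin":5,"fingers":-1},
  {"x":0,"y":0,"z":0,"spin":5,"fingers":-1},
])

```text
time_s: 11.9
eef_pos: [0.5317, 0.1102, 0.0939]
ee_rot: [[-0.232, 0.973, -0.003], [0.973, 0.232, -0.001], [0.0, -0.003, -1.0]]
ft_force: [-7.1, -0.1, 18.6]
gripper_width: 0.024
grip_force: 43.7
```

Run:
```python
from station import bot
import cv2
s=bot.read_state();print(s["ft_force"],s["moment"],s["eef_pos"],s["q"][5])
p,_=bot.capture("side")
a=cv2.resize(p[150:270,215:375],None,fx=4.5,fy=4.5,interpolation=cv2.INTER_CUBIC)
cv2.imwrite("pics/s4.png",cv2.convertScaleAbs(a[:,:,::-1],alpha=1.6))
```

```text
[-7.14754933 -0.08911527 18.60405608] [0.48180013 0.60982371 0.72399887] [0.5316602  0.11020679 0.09394275] -2.942208067861893
```

View pics/s4.png

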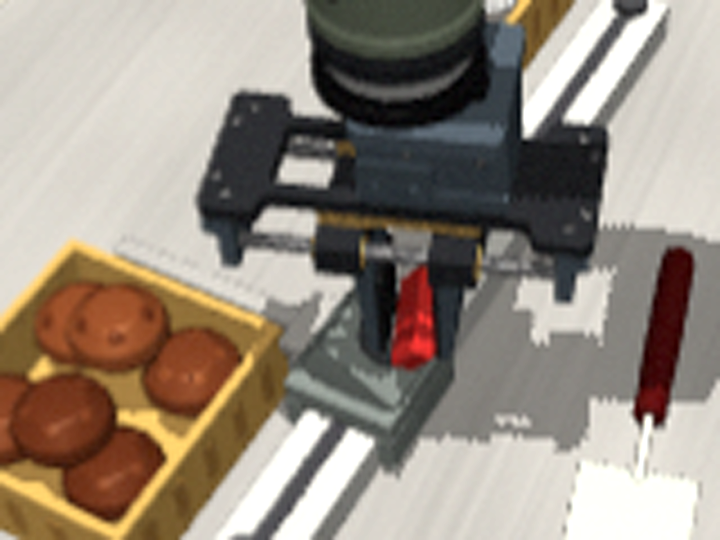

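The bar has turned back but lags the gripper by a few degrees, so I keep turning towards the firm stop.

Emit:
play_rows([
  {"x":0,"y":0,"z":0,"spin":5,"fingers":-1},
  {"x":0,"y":0,"z":0,"spin":5,"fingers":-1},
], grip_force=50)

```text
time_s: 12.2
eef_pos: [0.5318, 0.1098, 0.0941]
ee_rot: [[-0.064, 0.998, -0.003], [0.998, 0.064, -0.002], [-0.002, -0.003, -1.0]]
ft_force: [-6.8, -1.6, 19.7]
gripper_width: 0.0254
grip_force: 56.2
```

Run:
```python
from station import bot
s=bot.read_state();print(s["ft_force"],s["moment"],s["gripper_width"])
```

```text
[-6.76168557 -1.55003278 19.65712162] [0.03609345 0.68865527 1.72135576] 0.025382896042244606
```

Emit:
play_rows([
  {"x":0,"y":0,"z":0,"spin":5,"fingers":-1},
  {"x":0,"y":0,"z":0,"spin":5,"fingers":-1},
])

```text
time_s: 12.45
eef_pos: [0.5319, 0.1086, 0.0941]
ee_rot: [[0.105, 0.994, -0.003], [0.994, -0.105, -0.006], [-0.006, -0.002, -1.0]]
ft_force: [-6.0, -7.5, 17.2]
gripper_width: 0.0291
grip_force: 63.9
```

Run:
```python
from station import bot
s=bot.read_state();print(s["ft_force"],s["moment"],s["gripper_width"])
```

```text
[-5.99329085 -7.47380292 17.24894842] [-1.11241341  0.76503014  3.00020824] 0.0290735954960614
```

The torque has risen sharply to 3 N m and the pads are being forced apart, so the knob is on its firm stop. I open straight away, without spinning back, and lift.

Emit:
play_rows([
  {"x":0,"y":0,"z":0,"spin":0,"fingers":-0.2},
  {"x":0,"y":0,"z":0,"spin":0,"fingers":0},
  {"x":0,"y":0,"z":0,"spin":0,"fingers":0.15},
  {"x":0,"y":0,"z":0,"spin":0,"fingers":0.15},
  {"x":0,"y":0,"z":0,"spin":0,"fingers":0.15},
])

```text
time_s: 13.08
eef_pos: [0.5337, 0.1102, 0.0916]
ee_rot: [[0.113, 0.994, -0.001], [0.994, -0.113, -0.0], [-0.0, -0.001, -1.0]]
ft_force: [0.0, 0.1, -0.6]
gripper_width: 0.0523
grip_force: 0.0
```

Emit:
play_rows([
  {"x":0,"y":0,"z":-10,"spin":0,"fingers":0.15},
  {"x":0,"y":0,"z":-30,"spin":0,"fingers":0.15},
  {"x":0,"y":0,"z":-40,"spin":0,"fingers":0.15},
  {"x":0,"y":0,"z":-40,"spin":0,"fingers":0.15},
  {"x":0,"y":-50,"z":0,"spin":0,"fingers":0.15},
  {"x":-50,"y":-50,"z":0,"spin":0,"fingers":0.15},
  {"x":-50,"y":0,"z":0,"spin":0,"fingers":0.15},
  {"x":-60,"y":0,"z":0,"spin":0,"fingers":0.15},
  {"x":-60,"y":0,"z":0,"spin":0,"fingers":0.15},
  {"x":-60,"y":0,"z":0,"spin":0,"fingers":0.15},
  {"x":-60,"y":0,"z":0,"spin":0,"fingers":0.15},
  {"x":0,"y":0,"z":0,"spin":0,"fingers":0.15},
])

```text
time_s: 14.58
eef_pos: [0.4022, -0.2148, 0.2126]
ee_rot: [[0.119, 0.993, 0.001], [0.993, -0.119, -0.001], [-0.001, 0.001, -1.0]]
ft_force: [-0.1, 0.8, -0.7]
gripper_width: 0.0525
grip_force: 0.0
```

Run:
```python
from station import bot
import cv2,numpy as np,pickle
from h import *
p,_=bot.capture("side");t,_=bot.capture("top");d=pickle.load(open("d0.pkl","rb"))
ct,cs=d["top"][2],d["side"][2]
rt=red(t,(250,330,165,215));rs=red(p,(260,345,180,260));print(rt,rs,tri(ct,rt[0],cs,rs[0]))
def ym(p,r):
    h=cv2.cvtColor(p,cv2.COLOR_RGB2HSV)[r[0]:r[1],r[2]:r[3]];m=(h[...,0]>15)&(h[...,0]<35)&(h[...,1]>120);return np.argwhere(m)
for n,q,r in(("top",t,(108,175,230,300)),("side",p,(195,285,185,285)),("top",t,(115,185,370,445)),("side",p,(110,172,280,350))):
    a=ym(d[n][0],r);b=ym(q,r);print(n,len(a),len(b),b.mean(0)-a.mean(0),(b.min(0)-a.min(0),b.max(0)-a.max(0)))
a=cv2.resize(t[105:215,225:345],None,fx=3.6,fy=3.6,interpolation=cv2.INTER_CUBIC)
b=cv2.resize(p[180:290,185:285],None,fx=3.6,fy=3.6,interpolation=cv2.INTER_CUBIC)
b=cv2.resize(p[170:280,215:315],None,fx=3.6,fy=3.6,interpolation=cv2.INTER_CUBIC)
cv2.imwrite("pics/f.png",cv2.convertScaleAbs(np.hstack([a,b])[:,:,::-1],alpha=1.6))
```

```text
(array([287.55384615, 193.69230769]), array([280, 190,  16,   8,  65], dtype=int32), ((287.41180419921875, 193.64707946777344), (4.365641117095947, 15.522278785705566), 75.96376037597656)) (array([307.70394737, 219.30263158]), array([302, 210,  12,  19, 152], dtype=int32), ((307.576904296875, 219.1154022216797), (8.23687744140625, 19.611610412597656), 11.309932708740234)) [0.52927051 0.10872549 0.10459067]
top 1211 1153 [-0.46067452 -1.32628557] (array([0, 0]), array([0, 0]))
side 2274 2284 [-0.23627175  0.11103974] (array([0, 0]), array([0, 0]))
top 971 973 [0.17108479 0.08750369] (array([0, 0]), array([0, 0]))
side 1060 1058 [-0.01000999  0.03444199] (array([0, 0]), array([0, 0]))
```

View pics/f.png

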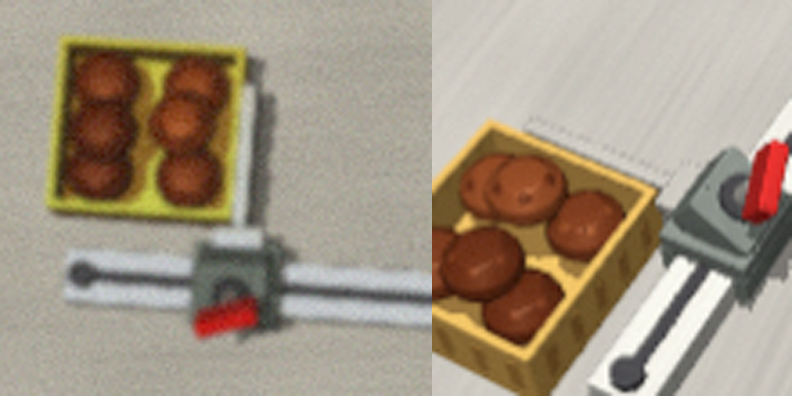

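```bash
python3 -c "
from station import bot
print(bot.close_job())"
```

```text
the job is handed in; nothing more can be done
None
```

The job is handed in: the stop plate rests against the end of the choux crate, the red knob is turned back to its firm stop, and the gripper is clear; the crate showed no visible movement in the final pictures, and the arm touched nothing else.

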